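# Load the collar nut into the jig's T-slot

## Robot

A 6-joint arm with a two-finger parallel gripper is mounted at the origin on a cart in front of the work surface, level with it; the furniture and walls round the work are solid. World frame = base frame: x ahead of the robot, y to its left, z up, the work surface at z = 0. Lengths are in mm, angles in rad, forces in N, time in s.
With the tool pointing down it reaches from about 300 to 850 mm from the base axis. Payload 5.4 kg.
Tool frame: the origin (TCP) lies between the finger pads; the fingertips stand 14 mm ahead of it and the grasp point (between the pads) lies 5 mm behind it (env.finger_overhang is the distance from the TCP to the fingertips, in mm); z points along the fingers, y is the line along which they close (so a half turn about z gives the same grasp; the last joint's range is limited). The gripper opens to 85 mm and grips with 20 to 120 N. Pads are 22 mm wide; open, the fingers measure 114 mm over their backs; the gripper's body (76 mm by 85 mm) begins 54 mm behind the grasp point. The pads swing forward as they close: fully open they stand 13 mm farther back than shut.
Start: joints at [-0.21, 0.158, 1.597, -0, 1.386, -0.21], TCP at [574.984, -0.018, 245.299] pointing down, gripper open.
Joint ranges: [-2.91, 2.91], [-0.94, 2.29], [0.18, 2.7], [-1.29, 4.43], [0.17, 2.64], [-3, 3]. Speed limits (rad/s): [2.57, 2.57, 3.14, 3.14, 3.14, 3.14].

## Interface

Orientations are given as a rotation vector (axis times angle).
In Python, from rig import env gives the robot as it stands. The module is installed in compiled form; this text tells all that it offers.
- The arm moves only by the tool move_arm, never from a script. Its argument "series" is a list of rows, each an object with "xyz": the shift along the tool's x, y, z in fractions of the full range, 1 being 75 cm, a list of three; "yaw": the turn about the tool's z in normalised numbers (1 is 2 rad). In form: [{"xyz": [x, y, z], "yaw": yaw}, ...]. A call has 1 to 12 rows; each row is the pose to reach, as a shift and turn from the pose commanded when the call began, along the tool's axes at that moment; what a row does not reach only later rows make up. A row lasts 1/12 s, in which the tool goes at most 41.7 mm and 7.16 degrees, less where a joint would pass 70% of its speed; a pose out of reach is approached as far as the arm can. A shift or turn number past 1, either way, is cut back to 1. A call with a gripper value outside its range is refused whole. "jaw" is the closure, from 0 (fully open) to 1 (shut), set as the call begins (left out, the last holds). The fingers move at their own pace and stop on an object; the grip force is fixed at half the most. Time passes only in rows, so rows that repeat a pose let the fingers close. It gives the time, the measured TCP pose, the force, the opening and the grip force at its end, in the units of the state.
- env.read_state(): the state, without advancing time (a new reading comes with each control period).
- env.capture(name): name is "scene" or "side" or "wrist"; returns the picture (384x512x3 uint8, red, green, blue); there is no depth.
- env.camera_info(name): a dict with "fx", "fy", "cx", "cy" (pixels), "R" (3x3) and "t" (3): a world point X has camera coordinates R X + t. Camera axes: x right, y down, z forward; pixel columns grow to the right and rows downward; lengths in mm; the calibration is good to about 2 mm. A picture is of the moment at which its call begins: read the wrist's pose just before it. camera_info takes no time and is no camera call; for the wrist camera it gives the pose at the moment of the call.
- env.job_done(): hands the job in; it is judged then, once.
The state is a dict: "t": time; "qpos": joint angles; "qvel": joint speeds; "tau": joint torques, N m; "tool_pos": TCP position; "tcp_rot": TCP orientation; "ft_force": force on the tool from outside, world axes, zero at the start; "moment": the same for the moment, N m; "opening": finger opening in mm; "grasp_force": force on a finger pad.
Only numpy, scipy, OpenCV 4.12 (cv2) and the standard library are available. Lean on these libraries where they do the work, as an engineer would, in place of code of your own. Each camera call takes 0.05 s, during which the arm holds its last target. There are 200 camera calls.

## Task

Load the hold-down nut into the plywood jig's T-slot: with the fingertips nudge the collar nut over the jig, without gripping or lifting it, until it drops into the drop-in pocket; then push it along the slot under the steel lips, past the spring catch, fully home against the end stop. Push gently, never with more than 16 N, and leave the pencil and the spacer ring on the jig where they lie.

Things in the scene. Friction and masses are not known exactly. Their poses are not given: they have to be found in the camera images.
- jig: Plywood jig base held fast to the table by magnets, 340 x 200 x 24 mm; origin at the centre of its underside, x along its T-slot (from pocket to end stop), z up; top at z 24. Slot axis at y 0. Beech fence 22 mm high on the +y edge (y 80 to 98, x -56 to 169); magnet knobs up to 22 mm high, 37 wide, at (-35, -77) and (138, -70); end stop block 10 mm high at x 125 to 147.
- pocket (a point): Drop-in pocket at the slot's start: 10 mm deep, its -x end a half circle of radius 19.5 mm about this point, ahead of it straight, 39 mm wide; point on its floor, axes as the jig's. The nut can hang tilted on the rim until nudged on. From 24 mm ahead (+x) flush steel lips 3 mm thick cover the slot (7 mm free below): gap between them 26.5 mm, its mouth bevelled out to 39 over 11 mm.
- home (a point): Where the nut's origin is when the nut is home: on the slot floor 137.5 mm ahead (+x) of the pocket point, axes as the jig's. A spring ball catch in the slot's +y wall, under the lip, bears on the collar: it resists with 3 to 10 N from 12 to 1.5 mm before home. Then the rigid stop: push slowly there and stop when the force climbs above the catch's; an arm gives a few mm under such loads.
- collar_nut: Loose plain steel nut, 24 mm tall, about 0.1 kg: round collar 35 mm across, 5 mm thick at the bottom, above it a hexagon 24 mm over flats, 27.7 over corners; origin at the centre of its underside, two flats face its x. In the slot two flats must lie along the lips (to 10 degrees; the bevels help turn it); it then stands 14 mm above the jig's top. The fingers' forces on it add up.
- pencil_on_jig: Flat carpenter's pencil 178 x 15 x 8 mm lying on the jig along the fence; a bystander. Origin under its middle, y along it.
- ring_on_jig: Plain steel spacer ring, 50 mm across, 10 mm high, lying on the jig; a bystander. Origin at the centre of its underside.
Not all that is in view belongs to the job. What is shaped like the collar_nut but blue is not meant.

How it is judged:
By the outcome, as a careful person would: the job done as asked, in the order asked, and still so for the second after the job is handed in, with the robot touching nothing.
It also fails if it takes over 48 s, if anything falls off the work surface, if the arm or the gripper's body presses on something with over 40 N, if the wrist force passes 120 N, or if a joint passes its speed limit or range.

## Working session

There is one attempt and no reset: what is moved stays moved. The work goes in short steps, Python scripts to look and compute and a tool call to move; the robot and the scene stay as the last step left them, time stands still between calls to the robot, and variables do not carry over. Pictures are saved under pics/ and viewed, at most 11 in all, crops included, and the job is handed in when it is done.

Besides the shell and the picture viewer there is one more tool, called after ">>>" as a command line: name --argument value ..., lists and objects as JSON in quotes. move_arm: Moves the arm, as the interface text tells. Its arguments: {"type":"object","properties":{"series":{"type":"array"},"jaw":{"type":"number"}},"required":["series"]}

```bash
mkdir -p pics; python3 - <<'E'
from rig import env
import cv2,numpy as np
s=env.read_state();print({k:np.round(v,3).tolist() for k,v in s.items()}, env.finger_overhang)
ims=[]
for n in("scene","side","wrist"):
    c=env.camera_info(n);im=env.capture(n);cv2.imwrite(f"pics/{n}0.png",im[:,:,::-1]);ims.append(im)
    R=np.array(c["R"]);print(n,c["fx"],c["cx"],c["cy"],(-R.T@np.array(c["t"])).round(1),R.round(3).tolist())
cv2.imwrite("pics/side0b.png",cv2.resize(ims[1][:,:,::-1],(800,600)))
cv2.imwrite("pics/scene0b.png",cv2.resize(ims[0][:,:,::-1],(800,600)))
E
```

```text
{'t': 0.0, 'qpos': [-0.21, 0.159, 1.598, -0.0, 1.386, -0.21], 'qvel': [-0.001, 0.001, -0.001, -0.0, 0.0, -0.0], 'tau': [0.0, -39.601, -33.143, -0.0, 0.008, -0.0], 'tool_pos': [574.397, 0.098, 244.273], 'tcp_rot': [-2.22, -2.22, 0.002], 'ft_force': [-0.165, -0.321, 0.049], 'moment': [-0.013, 0.038, 0.071], 'grasp_force': 0.0, 'opening': 85.321} 14.0
scene 495.34103544953075 259.2465764584331 189.9407262362834 [152.3 615.  559.4] [[-0.859, -0.511, -0.011], [-0.298, 0.518, -0.802], [0.416, -0.686, -0.597]]
side 423.0196280101057 253.91056500418776 196.8524997640716 [178.8 628.9 544.3] [[-0.854, -0.521, 0.003], [-0.299, 0.486, -0.821], [0.426, -0.702, -0.571]]
wrist 343.53162592821826 254.55842333282325 184.94481247039943 [573.7  82.5 372. ] [[1.0, 0.0, -0.002], [0.001, -0.947, 0.32], [-0.002, -0.32, -0.947]]
```

View pics/scene0b.png

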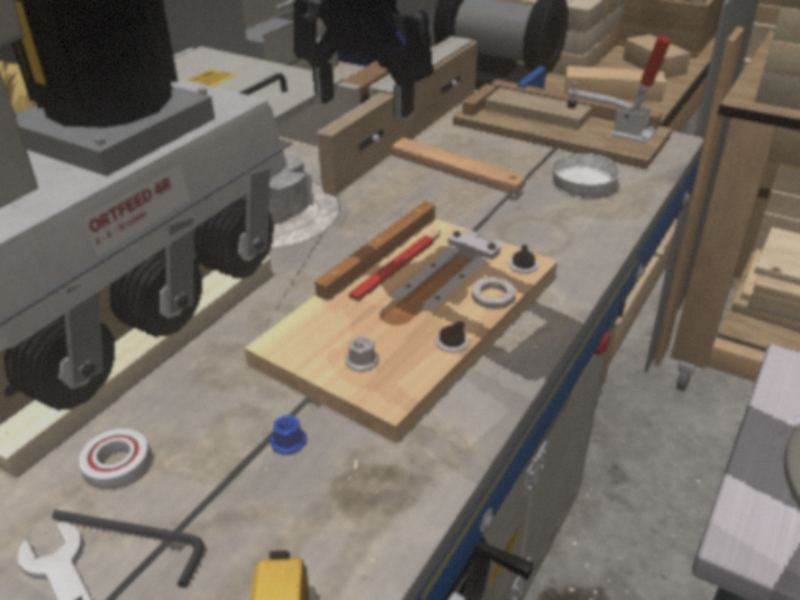

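View pics/wrist0.png

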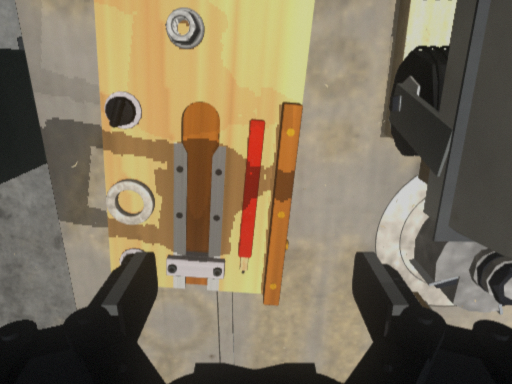

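The wrist view shows the nut at about (185, 28), the pocket's half circle at about (201, 122), the lips down to the stop block at (196, 268), and the ring at (130, 202). The slot runs along world −y. Next I measure these on their planes.

```bash
cat > h.py <<'E'
import cv2,numpy as np
from rig import env
def cast(c,uv,z):
    R=np.array(c["R"]);t=np.array(c["t"]);C=-R.T@t
    uv=np.atleast_2d(uv).astype(float)
    d=np.c_[(uv[:,0]-c["cx"])/c["fx"],(uv[:,1]-c["cy"])/c["fy"],np.ones(len(uv))]@R
    return C[:2]+d[:,:2]*((z-C[2])/d[:,2])[:,None]
def proj(c,P):
    q=np.atleast_2d(P)@np.array(c["R"]).T+np.array(c["t"]);return np.c_[c["fx"]*q[:,0]/q[:,2]+c["cx"],c["fy"]*q[:,1]/q[:,2]+c["cy"]]
def rect(c,im,x0,y0,w,h,z,s):  # top view: right=+x world, up=+y world; pixel (0,0)=(x0,y0 top)
    W=np.array([[x0,y0],[x0+w,y0],[x0+w,y0-h],[x0,y0-h]],float)
    src=proj(c,np.c_[W,np.full(4,z)]).astype(np.float32)
    dst=(np.array([[0,0],[w,0],[w,h],[0,h]])*s).astype(np.float32)
    return cv2.warpPerspective(im,cv2.getPerspectiveTransform(src,dst),(int(w*s),int(h*s)),flags=cv2.INTER_CUBIC)
E
python3 - <<'E'
from h import *
im=cv2.imread("pics/wrist0.png");c=env.camera_info("wrist")
for n,uv in dict(nut=(185,28),pocketarc=(201,102),stop=(196,268),ring=(130,202)).items(): print(n,cast(c,uv,24).round(1))
print("edges",cast(c,[(95,5),(115,285),(315,5),(265,290)],24).round(1).tolist())
r=rect(c,im,460,275,170,290,24,2);cv2.imwrite("pics/r0.png",r)
r2=rect(c,im,490,270,80,80,48,7);cv2.imwrite("pics/r1.png",r2)
cv2.imwrite("pics/both.png",np.hstack([r,cv2.resize(r2,(440,440)) if 0 else np.vstack([cv2.resize(r2,(440,440)),np.zeros((140,440,3),np.uint8)])]))
E
```

```text
nut [[508.6 118.3]]
pocketarc [[520.1  51.4]]
stop [[ 504.9 -137.4]]
ring [[437.5 -54.9]]
edges [[427.9, 137.4], [407.4, -160.8], [627.9, 137.4], [585.6, -167.5]]
```

View pics/both.png

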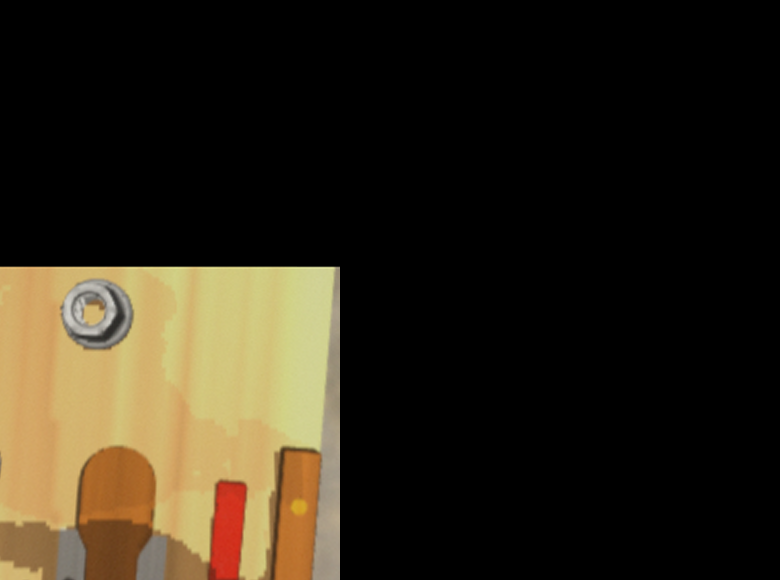

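The rectified view (2 px/mm) shows the nut centred near (97, 313) and the pocket arc's top at (117, 447). The slot is tilted slightly. Now I fit numbers.

```bash
python3 - <<'E'
from h import *
im=cv2.imread("pics/wrist0.png");c=env.camera_info("wrist")
s=3;x0,y0=470,145
r=rect(c,im,x0,y0,110,300,24,s)
hsv=cv2.cvtColor(r,cv2.COLOR_BGR2HSV)
brown=((hsv[...,1]>130)&(hsv[...,2]<190)&(hsv[...,0]<16)).astype(np.uint8)
# connected component with pocket
brown=cv2.morphologyEx(brown,cv2.MORPH_OPEN,np.ones((7,7)))
n,l,st,ce=cv2.connectedComponentsWithStats(brown)
seed=l[int((y0-35)*s),int((520-x0)*s)];print(seed,hsv[int((y0-35)*s),int((520-x0)*s)])
m=l==seed
for y in range(56,-135,-8):
    xs=np.where(m[int((y0-y)*s)])[0]
    if len(xs): print(y,round(x0+xs[0]/s,1),round(x0+xs[-1]/s,1),round((xs[-1]-xs[0])/s,1),round(x0+xs.mean()/s,1),end=' | ')
big=rect(c,im,460,145,130,195,24,3)
r2=rect(c,im,485,140,46,46,48,8)
cv2.imwrite("pics/b2.png",np.hstack([big,np.vstack([r2,np.zeros((585-368,368,3),np.uint8)])]))
E
```

```text
1 [ 14 190 162]
48 508.0 529.7 21.7 518.8 | 40 501.7 535.7 34.0 518.7 | 32 500.3 537.0 36.7 518.7 | 24 499.7 536.7 37.0 518.2 | 16 499.0 535.7 36.7 517.3 | 8 500.0 535.3 35.3 517.7 | 0 503.3 530.0 26.7 516.7 | -8 503.0 527.7 24.7 515.3 | -16 502.3 527.3 25.0 514.8 | -24 501.7 526.7 25.0 514.2 | -32 501.3 525.7 24.3 513.5 | -40 500.7 525.0 24.3 512.8 | -48 500.0 524.7 24.7 512.3 | -56 499.3 524.0 24.7 511.7 | -64 498.7 523.3 24.7 511.0 | -72 498.0 522.7 24.7 510.3 | -80 497.3 522.3 25.0 509.8 | -88 496.7 521.3 24.7 509.0 | -96 496.3 520.7 24.3 508.5 | -104 495.3 520.0 24.7 507.7 | -112 495.0 519.7 24.7 507.3 |
```

View pics/b2.png

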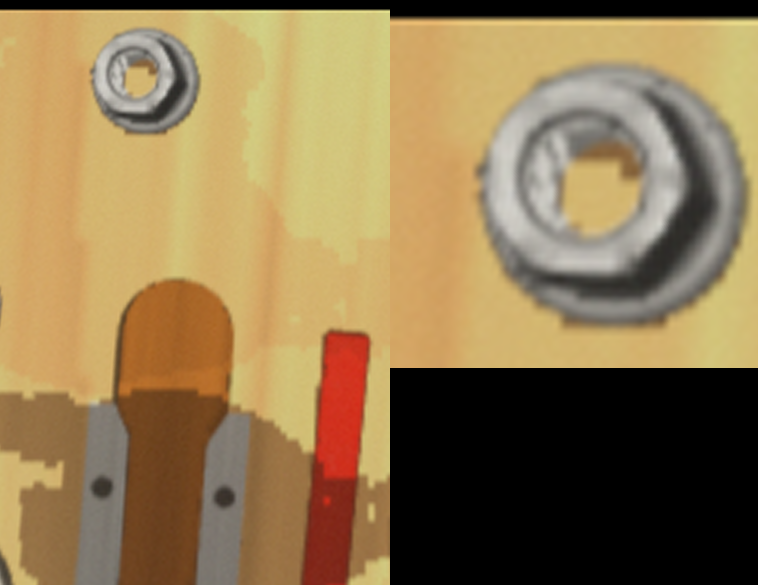

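Measured (world, mm):
- **Pocket:** about (518.8, 32.3).
- **Slot direction:** about (−0.077, −0.997).
- **Nut:** about (509.4, 118.1), with corners facing ±x, so it is about 30° off.

I will push with both fingers' edges, opened about 14 mm, as a V-nest on a corner. I come in from the 120° side and turn while pushing.

Careful with the scale: shifts go in shares of 75 cm and turns go in shares of 2 rad. That gives: 0.15 m / 0.75 = 0.2, 0.148 m / 0.75 = 0.1973, -0.524 rad / 2 = -0.262.

>>> move_arm --series '[{"xyz": [0.0533,-0.0267,0.04],"yaw": -0.05},{"xyz": [0.1067,-0.0533,0.08],"yaw": -0.1},{"xyz": [0.16,-0.0867,0.1333],"yaw": -0.15},{"xyz": [0.1973,-0.1107,0.1733],"yaw": -0.21},{"xyz": [0.1973,-0.1107,0.2],"yaw": -0.262},{"xyz": [0.1973,-0.1107,0.2],"yaw": -0.262},{"xyz": [0.1973,-0.1107,0.2],"yaw": -0.262},{"xyz": [0.1973,-0.1107,0.2],"yaw": -0.262}]' --jaw 0.835

```text
t: 0.82
tool_pos: [491.2, 148.1, 94.7]
tcp_rot: [-1.568, -2.72, 0.002]
ft_force: [0.3, -0.5, 0.7]
opening: 14.1
grasp_force: 0.0
```

```bash
python3 - <<'E'
from h import *
s=env.read_state();print({k:np.round(s[k],2).tolist() for k in("t","tool_pos","tcp_rot","opening","ft_force")})
c=env.camera_info("wrist");im=env.capture("wrist")[:,:,::-1];sc=env.capture("scene")[:,:,::-1]
cv2.imwrite("pics/w1.png",im)
cv2.imwrite("pics/c1.png",np.hstack([cv2.resize(im,(400,300)),cv2.resize(sc[130:280,130:330],(400,300),interpolation=cv2.INTER_CUBIC)]))
print(cast(c,[(256,192)],24), {k:np.round(v,3).tolist() for k,v in c.items()})
E
```

```text
{'t': 0.82, 'tool_pos': [491.24, 148.09, 94.72], 'tcp_rot': [-1.57, -2.72, 0.0], 'opening': 14.08, 'ft_force': [0.27, -0.54, 0.75]}
[[485.31730463 157.8417264 ]] {'fx': 343.532, 'fy': 343.532, 'cx': 254.558, 'cy': 184.945, 'R': [[0.865, 0.501, -0.002], [0.476, -0.819, 0.32], [0.158, -0.278, -0.947]], 't': [-498.116, -104.834, 200.494]}
```

View pics/c1.png

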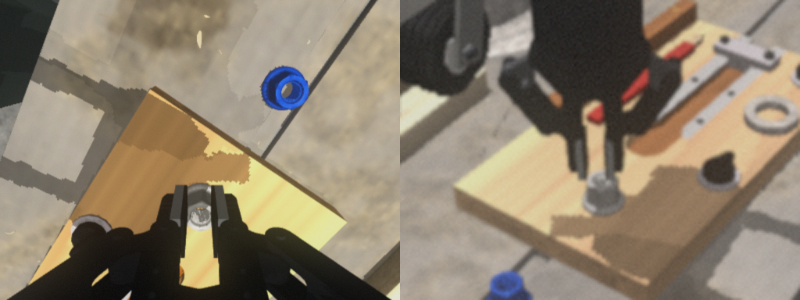

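The wrist view shows the nut at about (200, 210) in the 400-wide half, lined up with the finger gap (195–213). The fingertips come out about 10–12 mm ahead of the TCP. I lower so the tips sit at about z 33, above the collar, and move up to the nut.

>>> move_arm --series '[{"xyz": [0,0,0.0267],"yaw": 0},{"xyz": [0,0,0.0533],"yaw": 0},{"xyz": [0,0.0007,0.068],"yaw": 0},{"xyz": [0,0.0007,0.068],"yaw": 0},{"xyz": [-0.008,0.0007,0.068],"yaw": 0},{"xyz": [-0.0147,0.0007,0.068],"yaw": 0},{"xyz": [-0.0187,0.0007,0.068],"yaw": 0},{"xyz": [-0.0213,0.0007,0.068],"yaw": 0},{"xyz": [-0.024,0.0007,0.068],"yaw": 0}]'

```text
t: 1.67
tool_pos: [502.2, 132.3, 45.1]
tcp_rot: [1.57, 2.72, 0.001]
ft_force: [-0.1, 1.3, -0.4]
opening: 14.5
grasp_force: 0.2
```

```bash
cat > plan.py <<'E'
import numpy as np
def rows(cmd,phi0,N,phis,D=20.8):
    """cmd: commanded TCP xy; phi0: current nest heading (deg); N: nut centres; phis: headings -> rows in tool axes (mm, rad)"""
    a=np.radians(phi0); xt=-np.array([np.cos(a),np.sin(a)]); yt=np.array([-np.sin(a),np.cos(a)])
    for n,p in zip(N,phis):
        b=np.radians(p); d=np.array(n)-D*np.array([np.cos(b),np.sin(b)])-cmd
        print('%.1f %.1f %.3f'%(d@xt,d@yt,np.radians(phi0-p)))
E
python3 - <<'E'
from h import *; from plan import rows
s=env.read_state();print({k:np.round(s[k],2).tolist() for k in("t","tool_pos","opening","ft_force")})
from scipy.interpolate import CubicHermiteSpline as H
d=lambda a:np.array([np.cos(np.radians(a)),np.sin(np.radians(a))])
f=H([0,1],[[512,113.6],[520.8,58]],[60*d(300),56*d(265.6)])
u=np.linspace(0,1,21)[1:];N=f(u);T=f(u,1);ph=np.degrees(np.arctan2(T[:,1],T[:,0]))%360
print(np.c_[N,ph].round(1).tolist())
cmd=np.array([492,148])+18*d(300)+.5*d(30)
rows(cmd,300,N[:12],ph[:12])
E
```

```text
{'t': 1.67, 'tool_pos': [502.24, 132.34, 45.12], 'opening': 14.46, 'ft_force': [-0.13, 1.29, -0.42]}
[[513.4, 111.0, 297.3], [514.7, 108.3, 294.6], [515.9, 105.7, 292.0], [516.9, 103.0, 289.5], [517.8, 100.2, 287.1], [518.6, 97.5, 284.8], [519.3, 94.7, 282.6], [519.8, 91.9, 280.6], [520.3, 89.1, 278.6], [520.7, 86.3, 276.8], [521.0, 83.5, 275.2], [521.2, 80.6, 273.6], [521.3, 77.8, 272.2], [521.4, 74.9, 270.9], [521.4, 72.1, 269.7], [521.4, 69.3, 268.7], [521.3, 66.4, 267.7], [521.2, 63.6, 266.9], [521.0, 60.8, 266.2], [520.8, 58.0, 265.6]]
-4.0 0.5 0.048
-7.0 1.3 0.094
-10.0 1.9 0.140
-13.0 2.3 0.183
-16.0 2.6 0.225
-19.0 2.7 0.265
-21.9 2.7 0.303
-24.9 2.5 0.339
-27.8 2.1 0.373
-30.7 1.7 0.404
-33.5 1.1 0.433
-36.3 0.3 0.460
```

In the tool's units: -0.0363 m / 0.75 = -0.0484, -0.0325 m / 0.75 = -0.0433, 0.46 rad / 2 = 0.23.

>>> move_arm --series '[{"xyz": [-0.004,0.0003,0],"yaw": 0.01},{"xyz": [-0.0073,0.0009,0],"yaw": 0.03},{"xyz": [-0.0113,0.0019,0],"yaw": 0.055},{"xyz": [-0.0153,0.0027,0],"yaw": 0.0775},{"xyz": [-0.0193,0.0032,0],"yaw": 0.1},{"xyz": [-0.0233,0.0035,0],"yaw": 0.1225},{"xyz": [-0.0273,0.0036,0],"yaw": 0.1425},{"xyz": [-0.0313,0.0035,0],"yaw": 0.16},{"xyz": [-0.0353,0.0032,0],"yaw": 0.1775},{"xyz": [-0.0393,0.0027,0],"yaw": 0.195},{"xyz": [-0.0433,0.0019,0],"yaw": 0.21},{"xyz": [-0.0484,0.0004,0],"yaw": 0.23}]'

```text
t: 2.67
tool_pos: [520.0, 101.3, 44.4]
tcp_rot: [2.152, 2.289, 0.0]
ft_force: [-0.4, 0.4, -0.2]
opening: 14.3
grasp_force: 0.2
```

```bash
python3 - <<'E'
from h import *
from plan import rows
s=env.read_state();print({k:np.round(s[k],2).tolist() for k in("t","tool_pos","tcp_rot","opening","ft_force")})
c=env.camera_info("wrist");im=env.capture("wrist")[:,:,::-1];sc=env.capture("scene")[:,:,::-1]
cv2.imwrite("pics/w2.png",im);cv2.imwrite("pics/s2.png",sc)
p=proj(env.camera_info("scene"),[521.2,80.6,30])[0].astype(int);print(p)
k=sc[p[1]-60:p[1]+40,p[0]-65:p[0]+68]
cv2.imwrite("pics/c2.png",np.hstack([cv2.resize(im[200:350,160:360],(400,300)),cv2.resize(k,(400,300),interpolation=cv2.INTER_CUBIC)]))
E
```

```text
{'t': 2.67, 'tool_pos': [520.03, 101.29, 44.42], 'tcp_rot': [2.15, 2.29, 0.0], 'opening': 14.32, 'ft_force': [-0.43, 0.42, -0.15]}
[236 212]
```

View pics/c2.png

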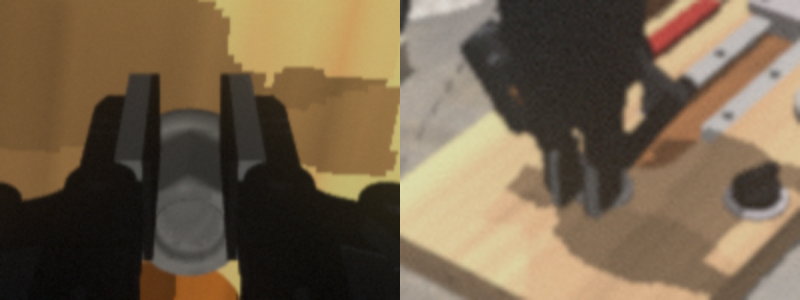

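The wrist crop shows the nut seated between the fingers, with its corner pointing at the gap (190, 150). Scene view agrees. I continue along the path onto the slot line.

```bash
python3 - <<'E'
import numpy as np; from plan import rows
d=lambda a:np.array([np.cos(np.radians(a)),np.sin(np.radians(a))])
cmd=np.array([521.2,80.6])-20.8*d(273.6)
N=[[521.3,77.8],[521.4,74.9],[521.4,72.1],[521.4,69.3],[521.3,66.4],[521.2,63.6],[521.0,60.8]]+[[516.3+.077*y,y] for y in (58,55,52.5,50,48)]
rows(cmd,273.6,N,[272.2,270.9,269.7,268.7,267.7,266.9,266.2]+[265.6]*5)
E
```

```text
-2.8 0.4 0.024
-5.7 0.8 0.047
-8.5 1.1 0.068
-11.4 1.3 0.086
-14.3 1.3 0.103
-17.1 1.4 0.117
-19.9 1.2 0.129
-22.7 1.0 0.140
-25.7 0.6 0.140
-28.2 0.3 0.140
-30.7 -0.1 0.140
-32.7 -0.4 0.140
```

In the tool's units: -0.0327 m / 0.75 = -0.0436, -0.0307 m / 0.75 = -0.0409, 0.14 rad / 2 = 0.07.

>>> move_arm --series '[{"xyz": [-0.0037,0.0005,0],"yaw": 0.012},{"xyz": [-0.0076,0.0011,0],"yaw": 0.0235},{"xyz": [-0.0113,0.0015,0],"yaw": 0.034},{"xyz": [-0.0152,0.0017,0],"yaw": 0.043},{"xyz": [-0.0191,0.0017,0],"yaw": 0.0515},{"xyz": [-0.0228,0.0019,0],"yaw": 0.0585},{"xyz": [-0.0265,0.0016,0],"yaw": 0.0645},{"xyz": [-0.0303,0.0013,0],"yaw": 0.07},{"xyz": [-0.0343,0.0008,0],"yaw": 0.07},{"xyz": [-0.0376,0.0004,0],"yaw": 0.07},{"xyz": [-0.0409,-0.0001,0],"yaw": 0.07},{"xyz": [-0.0436,-0.0005,0],"yaw": 0.07}]'

```text
t: 3.77
tool_pos: [521.5, 68.4, 44.3]
tcp_rot: [-2.304, -2.135, 0.0]
ft_force: [0.2, 0.6, -0.5]
opening: 13.9
grasp_force: 0.2
```

```bash
python3 - <<'E'
from h import *
s=env.read_state();print({k:np.round(s[k],2).tolist() for k in("t","tool_pos","tcp_rot","opening","ft_force")})
c=env.camera_info("wrist");im=env.capture("wrist")[:,:,::-1]
cv2.imwrite("pics/w3.png",im)
cv2.imwrite("pics/c3.png",cv2.resize(im[200:384,130:390],(780,552)))
E
```

```text
{'t': 3.77, 'tool_pos': [521.49, 68.43, 44.29], 'tcp_rot': [-2.3, -2.14, 0.0], 'opening': 13.92, 'ft_force': [0.18, 0.55, -0.5]}
```

View pics/c3.png

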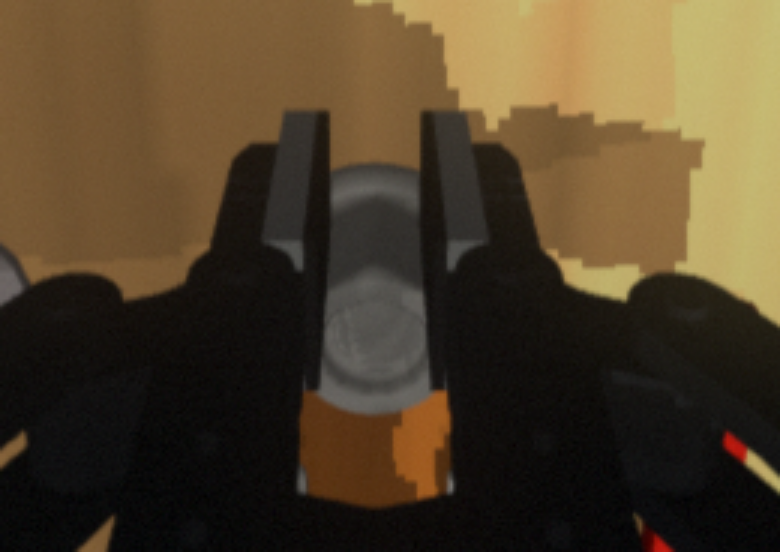

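The crop shows the nut nested with its corner at (375, 270). The lip edges at 302 and 450 are symmetric about it, so it is centred on the slot. I ease it into the pocket.

In the tool's units: -0.0175 m / 0.75 = -0.0233, -0.017 m / 0.75 = -0.0227.

>>> move_arm --series '[{"xyz": [-0.0027,0,0],"yaw": 0},{"xyz": [-0.0053,0,0],"yaw": 0},{"xyz": [-0.008,0,0],"yaw": 0},{"xyz": [-0.0107,0,0],"yaw": 0},{"xyz": [-0.0127,0,0],"yaw": 0},{"xyz": [-0.0147,0,0],"yaw": 0},{"xyz": [-0.0163,0,0],"yaw": 0},{"xyz": [-0.0179,0,0],"yaw": 0},{"xyz": [-0.0195,0,0],"yaw": 0},{"xyz": [-0.0211,0,0],"yaw": 0},{"xyz": [-0.0227,0,0],"yaw": 0},{"xyz": [-0.0233,0,0],"yaw": 0}]'

```text
t: 4.82
tool_pos: [520.0, 51.2, 44.2]
tcp_rot: [-2.304, -2.135, 0.0]
ft_force: [-0.4, -0.7, -0.0]
opening: 14.0
grasp_force: 0.1
```

```bash
python3 - <<'E'
from h import *
s=env.read_state();print({k:np.round(s[k],2).tolist() for k in("t","tool_pos","tcp_rot","opening","ft_force")})
c=env.camera_info("wrist");im=env.capture("wrist")[:,:,::-1];sc=env.capture("scene")[:,:,::-1]
p=proj(env.camera_info("scene"),[519,32,30])[0].astype(int)
k=sc[p[1]-60:p[1]+40,p[0]-65:p[0]+68]
cv2.imwrite("pics/c4.png",np.hstack([cv2.resize(im[200:350,160:360],(400,300)),cv2.resize(k,(400,300),interpolation=cv2.INTER_CUBIC)]))
E
```

```text
{'t': 4.82, 'tool_pos': [520.05, 51.16, 44.18], 'tcp_rot': [-2.3, -2.14, 0.0], 'opening': 13.97, 'ft_force': [-0.41, -0.67, -0.04]}
```

View pics/c4.png

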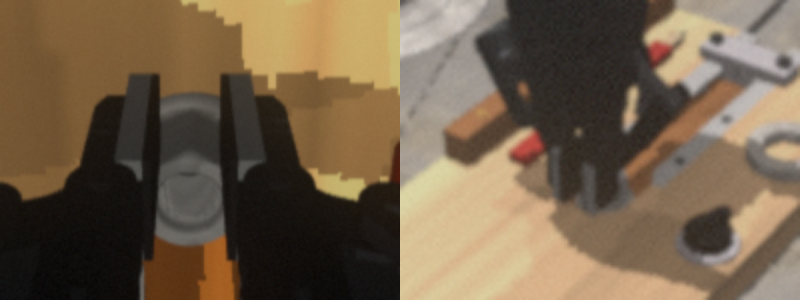

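```bash
python3 - <<'E'
from h import *
c=env.camera_info("wrist");T=env.read_state()["tool_pos"][:2]
f=np.array([-.0767,-.997])
for D in (20.8,17):
  for dz in (0,10):
    n=np.array(T)+D*f
    P=[np.r_[n-17.5*f,29-dz],np.r_[n+17.5*f,24-dz],np.r_[n-13.86*f,48-dz],np.r_[n+13.86*f,48-dz]]
    print(D,dz,((proj(c,P)[:,1]-200)*2).round(0))
E
```

```text
20.8 0 [119. 227. 182. 286.]
20.8 10 [ 98. 203. 155. 254.]
17 0 [105. 215. 166. 272.]
17 10 [ 85. 191. 140. 241.]
```

The projected rows match the nut standing level 10 mm lower, so it has dropped into the pocket. I lower the tips about 4.5 mm and push toward the lips.

In the tool's units: -0.009 m / 0.75 = -0.012, -0.0075 m / 0.75 = -0.01.

>>> move_arm --series '[{"xyz": [0,0,0.0027],"yaw": 0},{"xyz": [0,0,0.006],"yaw": 0},{"xyz": [-0.002,0,0.006],"yaw": 0},{"xyz": [-0.004,0,0.006],"yaw": 0},{"xyz": [-0.006,0,0.006],"yaw": 0},{"xyz": [-0.008,0,0.006],"yaw": 0},{"xyz": [-0.01,0,0.006],"yaw": 0},{"xyz": [-0.012,0,0.006],"yaw": 0}]'

```text
t: 5.58
tool_pos: [519.6, 42.1, 39.8]
tcp_rot: [2.304, 2.135, 0.0]
ft_force: [0.7, 0.6, 0.8]
opening: 14.1
grasp_force: 0.2
```

In the tool's units: -0.006 m / 0.75 = -0.008, -0.0045 m / 0.75 = -0.006.

>>> move_arm --series '[{"xyz": [-0.002,0,0],"yaw": 0},{"xyz": [-0.004,0,0],"yaw": 0},{"xyz": [-0.006,0,0],"yaw": 0},{"xyz": [-0.008,0,0],"yaw": 0}]'

```text
t: 5.92
tool_pos: [519.1, 36.2, 39.8]
tcp_rot: [2.304, 2.135, 0.0]
ft_force: [-0.1, -0.0, -0.8]
opening: 13.9
grasp_force: 0.2
```

In the tool's units: -0.0045 m / 0.75 = -0.006, -0.003 m / 0.75 = -0.004.

>>> move_arm --series '[{"xyz": [-0.002,0,0],"yaw": 0},{"xyz": [-0.004,0,0],"yaw": 0},{"xyz": [-0.006,0,0],"yaw": 0}]'

```text
t: 6.17
tool_pos: [518.7, 31.7, 39.8]
tcp_rot: [2.304, 2.135, -0.0]
ft_force: [-0.5, 0.3, -0.8]
opening: 14.1
grasp_force: 0.2
```

In the tool's units: -0.0045 m / 0.75 = -0.006, -0.003 m / 0.75 = -0.004.

>>> move_arm --series '[{"xyz": [-0.002,0,0],"yaw": 0},{"xyz": [-0.004,0,0],"yaw": 0},{"xyz": [-0.006,0,0],"yaw": 0}]'

```text
t: 6.42
tool_pos: [518.4, 27.2, 39.8]
tcp_rot: [-2.304, -2.135, -0.0]
ft_force: [-0.4, 0.1, 0.2]
opening: 14.0
grasp_force: 0.2
```

In the tool's units: -0.0045 m / 0.75 = -0.006, -0.003 m / 0.75 = -0.004.

>>> move_arm --series '[{"xyz": [-0.002,0,0],"yaw": 0},{"xyz": [-0.004,0,0],"yaw": 0},{"xyz": [-0.006,0,0],"yaw": 0}]'

```text
t: 6.67
tool_pos: [518.1, 22.7, 39.8]
tcp_rot: [2.304, 2.135, 0.0]
ft_force: [-0.6, -0.3, -0.6]
opening: 14.0
grasp_force: 0.2
```

In the tool's units: -0.0045 m / 0.75 = -0.006, -0.003 m / 0.75 = -0.004.

>>> move_arm --series '[{"xyz": [-0.002,0,0],"yaw": 0},{"xyz": [-0.004,0,0],"yaw": 0},{"xyz": [-0.006,0,0],"yaw": 0}]'

```text
t: 6.92
tool_pos: [517.7, 18.2, 39.8]
tcp_rot: [2.304, 2.135, 0.0]
ft_force: [0.1, 0.0, 1.0]
opening: 14.0
grasp_force: 0.2
```

```bash
python3 - <<'E'
from h import *
s=env.read_state();print({k:np.round(s[k],2).tolist() for k in("t","tool_pos","tcp_rot","opening","ft_force")})
im=env.capture("wrist")[:,:,::-1];sc=env.capture("scene")[:,:,::-1]
p=proj(env.camera_info("scene"),[517,0,30])[0].astype(int)
k=sc[p[1]-60:p[1]+40,p[0]-65:p[0]+68]
cv2.imwrite("pics/c5.png",np.hstack([cv2.resize(im[200:350,160:360],(400,300)),cv2.resize(k,(400,300),interpolation=cv2.INTER_CUBIC)]))
E
```

```text
{'t': 6.92, 'tool_pos': [517.7, 18.21, 39.81], 'tcp_rot': [2.3, 2.14, 0.0], 'opening': 14.01, 'ft_force': [0.12, 0.02, 0.97]}
```

View pics/c5.png

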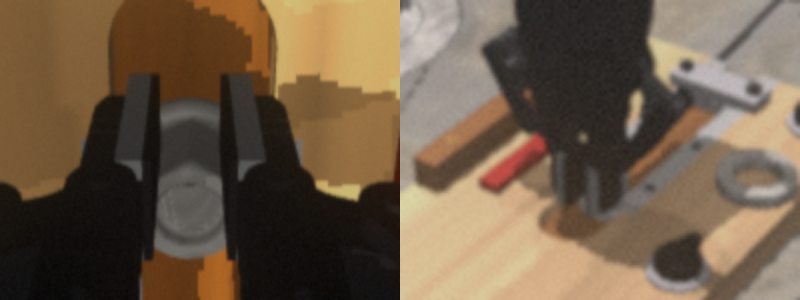

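The nut sits level in the slot between the lips, still nested on a corner, with force near 0. I continue along the slot.

In the tool's units: -0.012 m / 0.75 = -0.016, -0.0105 m / 0.75 = -0.014.

>>> move_arm --series '[{"xyz": [-0.002,0,0],"yaw": 0},{"xyz": [-0.004,0,0],"yaw": 0},{"xyz": [-0.006,0,0],"yaw": 0},{"xyz": [-0.008,0,0],"yaw": 0},{"xyz": [-0.01,0,0],"yaw": 0},{"xyz": [-0.012,0,0],"yaw": 0},{"xyz": [-0.014,0,0],"yaw": 0},{"xyz": [-0.016,0,0],"yaw": 0}]'

```text
t: 7.68
tool_pos: [516.7, 6.2, 39.8]
tcp_rot: [-2.304, -2.135, 0.0]
ft_force: [0.2, 0.4, -1.0]
opening: 13.9
grasp_force: 0.2
```

In the tool's units: -0.018 m / 0.75 = -0.024, -0.0162 m / 0.75 = -0.0216.

>>> move_arm --series '[{"xyz": [-0.0024,0,0],"yaw": 0},{"xyz": [-0.0048,0,0],"yaw": 0},{"xyz": [-0.0072,0,0],"yaw": 0},{"xyz": [-0.0096,0,0],"yaw": 0},{"xyz": [-0.012,0,0],"yaw": 0},{"xyz": [-0.0144,0,0],"yaw": 0},{"xyz": [-0.0168,0,0],"yaw": 0},{"xyz": [-0.0192,0,0],"yaw": 0},{"xyz": [-0.0216,0,0],"yaw": 0},{"xyz": [-0.024,0,0],"yaw": 0}]'

```text
t: 8.52
tool_pos: [515.4, -11.7, 39.8]
tcp_rot: [2.304, 2.135, 0.0]
ft_force: [0.6, 0.3, -0.8]
opening: 14.0
grasp_force: 0.2
```

In the tool's units: -0.018 m / 0.75 = -0.024, -0.0162 m / 0.75 = -0.0216.

>>> move_arm --series '[{"xyz": [-0.0024,0,0],"yaw": 0},{"xyz": [-0.0048,0,0],"yaw": 0},{"xyz": [-0.0072,0,0],"yaw": 0},{"xyz": [-0.0096,0,0],"yaw": 0},{"xyz": [-0.012,0,0],"yaw": 0},{"xyz": [-0.0144,0,0],"yaw": 0},{"xyz": [-0.0168,0,0],"yaw": 0},{"xyz": [-0.0192,0,0],"yaw": 0},{"xyz": [-0.0216,0,0],"yaw": 0},{"xyz": [-0.024,0,0],"yaw": 0}]'

```text
t: 9.35
tool_pos: [514.0, -29.7, 39.8]
tcp_rot: [-2.304, -2.135, 0.0]
ft_force: [-0.6, 0.0, -0.5]
opening: 14.1
grasp_force: 0.2
```

In the tool's units: -0.018 m / 0.75 = -0.024, -0.0162 m / 0.75 = -0.0216.

>>> move_arm --series '[{"xyz": [-0.0024,0,0],"yaw": 0},{"xyz": [-0.0048,0,0],"yaw": 0},{"xyz": [-0.0072,0,0],"yaw": 0},{"xyz": [-0.0096,0,0],"yaw": 0},{"xyz": [-0.012,0,0],"yaw": 0},{"xyz": [-0.0144,0,0],"yaw": 0},{"xyz": [-0.0168,0,0],"yaw": 0},{"xyz": [-0.0192,0,0],"yaw": 0},{"xyz": [-0.0216,0,0],"yaw": 0},{"xyz": [-0.024,0,0],"yaw": 0}]'

```text
t: 10.18
tool_pos: [512.6, -47.6, 39.8]
tcp_rot: [-2.304, -2.135, 0.0]
ft_force: [-0.6, 0.3, -0.2]
opening: 14.1
grasp_force: 0.2
```

In the tool's units: -0.018 m / 0.75 = -0.024, -0.017 m / 0.75 = -0.0227.

>>> move_arm --series '[{"xyz": [-0.0024,0,0],"yaw": 0},{"xyz": [-0.0048,0,0],"yaw": 0},{"xyz": [-0.0072,0,0],"yaw": 0},{"xyz": [-0.0096,0,0],"yaw": 0},{"xyz": [-0.012,0,0],"yaw": 0},{"xyz": [-0.014,0,0],"yaw": 0},{"xyz": [-0.016,0,0],"yaw": 0},{"xyz": [-0.018,0,0],"yaw": 0},{"xyz": [-0.02,0,0],"yaw": 0},{"xyz": [-0.0213,0,0],"yaw": 0},{"xyz": [-0.0227,0,0],"yaw": 0},{"xyz": [-0.024,0,0],"yaw": 0}]'

```text
t: 11.18
tool_pos: [511.3, -65.5, 39.8]
tcp_rot: [-2.304, -2.135, 0.0]
ft_force: [-0.0, -0.4, 0.0]
opening: 14.0
grasp_force: 0.2
```

```bash
python3 - <<'E'
from h import *
s=env.read_state();print({k:np.round(s[k],2).tolist() for k in("t","tool_pos","tcp_rot","opening","ft_force")})
im=env.capture("wrist")[:,:,::-1];sc=env.capture("scene")[:,:,::-1]
p=proj(env.camera_info("scene"),[510,-90,30])[0].astype(int)
k=sc[p[1]-60:p[1]+40,p[0]-65:p[0]+68]
cv2.imwrite("pics/c6.png",np.hstack([cv2.resize(im[200:350,160:360],(400,300)),cv2.resize(k,(400,300),interpolation=cv2.INTER_CUBIC)]))
E
```

```text
{'t': 11.18, 'tool_pos': [511.31, -65.48, 39.79], 'tcp_rot': [-2.3, -2.14, 0.0], 'opening': 13.98, 'ft_force': [-0.01, -0.42, 0.03]}
```

View pics/c6.png

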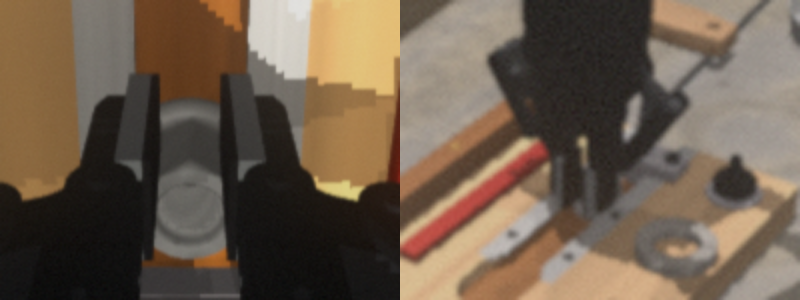

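The nut stays nested and the stop block's edge comes into view at row 268, about 20 mm ahead. I go slowly through the catch.

In the tool's units: -0.006 m / 0.75 = -0.008, -0.005 m / 0.75 = -0.0067.

>>> move_arm --series '[{"xyz": [-0.0013,0,0],"yaw": 0},{"xyz": [-0.0027,0,0],"yaw": 0},{"xyz": [-0.004,0,0],"yaw": 0},{"xyz": [-0.0053,0,0],"yaw": 0},{"xyz": [-0.0067,0,0],"yaw": 0},{"xyz": [-0.008,0,0],"yaw": 0}]'

```text
t: 11.78
tool_pos: [510.7, -71.3, 39.8]
tcp_rot: [-2.304, -2.135, 0.0]
ft_force: [-0.3, 1.6, 0.6]
opening: 13.9
grasp_force: 0.8
```

In the tool's units: -0.002 m / 0.75 = -0.0027, -0.0014 m / 0.75 = -0.0019.

>>> move_arm --series '[{"xyz": [-0.0009,0,0],"yaw": 0},{"xyz": [-0.0019,0,0],"yaw": 0},{"xyz": [-0.0027,0,0],"yaw": 0}]'

```text
t: 12.03
tool_pos: [510.2, -73.1, 39.6]
tcp_rot: [-2.303, -2.134, 0.001]
ft_force: [-1.7, 2.7, 1.7]
opening: 14.2
grasp_force: 1.7
```

In the tool's units: -0.002 m / 0.75 = -0.0027, -0.0014 m / 0.75 = -0.0019.

>>> move_arm --series '[{"xyz": [-0.0009,0,0],"yaw": 0},{"xyz": [-0.0019,0,0],"yaw": 0},{"xyz": [-0.0027,0,0],"yaw": 0}]'

```text
t: 12.28
tool_pos: [510.2, -74.7, 39.7]
tcp_rot: [-2.303, -2.134, -0.0]
ft_force: [-1.8, 5.9, 2.2]
opening: 14.1
grasp_force: 2.9
```

In the tool's units: -0.0015 m / 0.75 = -0.002, -0.001 m / 0.75 = -0.0013.

>>> move_arm --series '[{"xyz": [-0.0007,0,0],"yaw": 0},{"xyz": [-0.0013,0,0],"yaw": 0},{"xyz": [-0.002,0,0],"yaw": 0}]'

```text
t: 12.53
tool_pos: [510.0, -76.1, 39.7]
tcp_rot: [-2.303, -2.134, -0.0]
ft_force: [-2.5, 4.6, 3.0]
opening: 14.4
grasp_force: 3.0
```

In the tool's units: -0.0015 m / 0.75 = -0.002, -0.001 m / 0.75 = -0.0013.

>>> move_arm --series '[{"xyz": [-0.0007,0,0],"yaw": 0},{"xyz": [-0.0013,0,0],"yaw": 0},{"xyz": [-0.002,0,0],"yaw": 0}]'

```text
t: 12.78
tool_pos: [509.9, -77.5, 39.7]
tcp_rot: [-2.303, -2.134, -0.0]
ft_force: [-3.0, 5.2, 2.6]
opening: 14.3
grasp_force: 3.1
```

In the tool's units: -0.0015 m / 0.75 = -0.002, -0.001 m / 0.75 = -0.0013.

>>> move_arm --series '[{"xyz": [-0.0007,0,0],"yaw": 0},{"xyz": [-0.0013,0,0],"yaw": 0},{"xyz": [-0.002,0,0],"yaw": 0}]'

```text
t: 13.03
tool_pos: [509.8, -79.0, 39.7]
tcp_rot: [-2.303, -2.134, -0.0]
ft_force: [-2.8, 5.5, 4.0]
opening: 13.8
grasp_force: 3.0
```

In the tool's units: -0.0015 m / 0.75 = -0.002, -0.001 m / 0.75 = -0.0013.

>>> move_arm --series '[{"xyz": [-0.0007,0,0],"yaw": 0},{"xyz": [-0.0013,0,0],"yaw": 0},{"xyz": [-0.002,0,0],"yaw": 0}]'

```text
t: 13.28
tool_pos: [509.7, -80.6, 39.7]
tcp_rot: [-2.303, -2.134, -0.0]
ft_force: [-1.7, 5.2, 3.0]
opening: 14.1
grasp_force: 2.8
```

In the tool's units: -0.0015 m / 0.75 = -0.002, -0.001 m / 0.75 = -0.0013.

>>> move_arm --series '[{"xyz": [-0.0007,0,0],"yaw": 0},{"xyz": [-0.0013,0,0],"yaw": 0},{"xyz": [-0.002,0,0],"yaw": 0}]'

```text
t: 13.53
tool_pos: [509.6, -82.2, 39.7]
tcp_rot: [-2.303, -2.134, -0.0]
ft_force: [-2.5, 4.3, 3.1]
opening: 14.3
grasp_force: 2.5
```

In the tool's units: -0.001 m / 0.75 = -0.0013, -0.0005 m / 0.75 = -0.0007.

>>> move_arm --series '[{"xyz": [-0.0007,0,0],"yaw": 0},{"xyz": [-0.0013,0,0],"yaw": 0}]'

```text
t: 13.7
tool_pos: [509.6, -83.5, 39.7]
tcp_rot: [-2.303, -2.135, 0.0]
ft_force: [-2.4, 4.1, 2.6]
opening: 14.1
grasp_force: 2.3
```

In the tool's units: -0.001 m / 0.75 = -0.0013, -0.0005 m / 0.75 = -0.0007.

>>> move_arm --series '[{"xyz": [-0.0007,0,0],"yaw": 0},{"xyz": [-0.0013,0,0],"yaw": 0}]'

```text
t: 13.87
tool_pos: [509.6, -84.4, 39.7]
tcp_rot: [-2.304, -2.134, -0.0]
ft_force: [-2.5, 7.4, 4.9]
opening: 14.4
grasp_force: 3.7
```

In the tool's units: -0.0006 m / 0.75 = -0.0008, -0.0003 m / 0.75 = -0.0004.

>>> move_arm --series '[{"xyz": [-0.0004,0,0],"yaw": 0},{"xyz": [-0.0008,0,0],"yaw": 0}]'

```text
t: 14.03
tool_pos: [509.6, -84.5, 39.8]
tcp_rot: [-2.303, -2.134, -0.001]
ft_force: [-1.6, 8.7, 3.4]
opening: 14.0
grasp_force: 4.3
```

In the tool's units: -0.0008 m / 0.75 = -0.0011, -0.0004 m / 0.75 = -0.0005.

>>> move_arm --series '[{"xyz": [-0.0005,0,0],"yaw": 0},{"xyz": [-0.0011,0,0],"yaw": 0},{"xyz": [-0.0011,0,0],"yaw": 0}]'

```text
t: 14.28
tool_pos: [509.5, -84.7, 39.8]
tcp_rot: [-2.303, -2.133, -0.003]
ft_force: [-2.7, 9.6, 4.9]
opening: 14.3
grasp_force: 5.1
```

Commanding 1.4 mm more moved the tool only 0.3 mm while the force rose above the catch's, so the nut is at the rigid stop. I back off and check.

In the tool's units: -0.17 m / 0.75 = -0.2267, 0.003 m / 0.75 = 0.004.

>>> move_arm --series '[{"xyz": [0.0013,0,0],"yaw": 0},{"xyz": [0.004,0,0],"yaw": 0},{"xyz": [0.0133,0,0],"yaw": 0},{"xyz": [0.0333,0,0],"yaw": 0},{"xyz": [0.0533,0,-0.0133],"yaw": 0},{"xyz": [0.0667,0,-0.0533],"yaw": 0},{"xyz": [0.0667,0,-0.1067],"yaw": 0},{"xyz": [0.0667,0,-0.16],"yaw": 0},{"xyz": [0.0667,0,-0.2133],"yaw": 0},{"xyz": [0.0667,0,-0.2267],"yaw": 0},{"xyz": [0.0667,0,-0.2267],"yaw": 0}]'

```text
t: 15.2
tool_pos: [516.8, -37.5, 214.9]
tcp_rot: [2.297, 2.129, 0.008]
ft_force: [-0.0, -0.5, -0.1]
opening: 13.7
grasp_force: 0.0
```

```bash
python3 - <<'E'
from h import *
s=env.read_state();print({k:np.round(s[k],2).tolist() for k in("t","tool_pos","ft_force")})
c=env.camera_info("wrist");im=env.capture("wrist")[:,:,::-1];sc=env.capture("scene")[:,:,::-1]
p=proj(env.camera_info("scene"),[508,-100,30])[0].astype(int)
k=sc[p[1]-50:p[1]+50,p[0]-65:p[0]+68]
cv2.imwrite("pics/w7.png",im)
q=proj(c,[508.3,-104.8,38])[0];print(q)
r=rect(c,im,470,-60,80,100,38,5);
cv2.imwrite("pics/c7.png",np.hstack([r,cv2.resize(k,(400,500),interpolation=cv2.INTER_CUBIC)]))
E
```

```text
{'t': 15.2, 'tool_pos': [516.78, -37.48, 214.87], 'ft_force': [-0.02, -0.48, -0.08]}
[250.33921464 229.91651348]
```

View pics/c7.png

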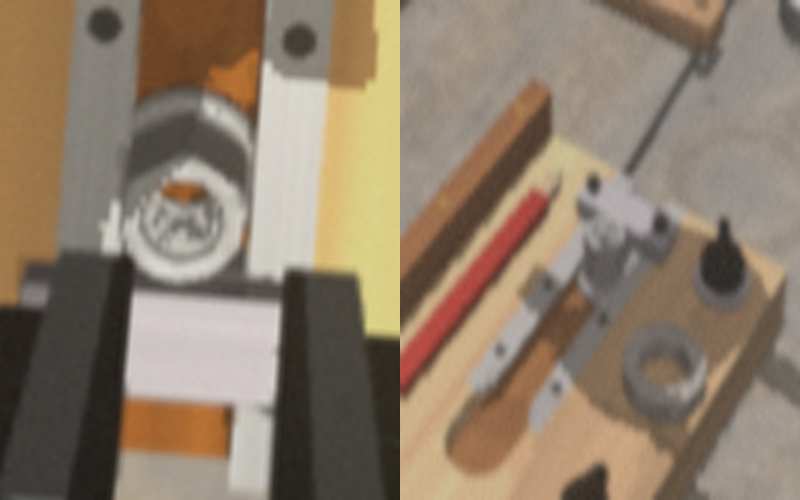

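The view shows the hex top centred at (187, 222), which is y ≈ −104.4 against an expected −104.8. The stop's front edge, about row 295, lies about 17 mm ahead, one collar radius, so the nut is home. The pencil and ring have not moved.

```bash
python3 -c "
from rig import env
print(env.job_done())"
```

```text
the job is handed in; nothing more can be done
None
```

The collar nut is fully home against the end stop, past the spring catch, and I've handed the job in at about 15 s; force readings taken at the end of each move peaked at about 11 N, and the pencil and ring were not touched.

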